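Lower and park the telescoping roller rest

ROBOT

A 6-joint arm with a two-finger parallel gripper is mounted at the origin on the work surface. World frame = base frame: x ahead of the robot, y to its left, z up, the work surface at z = 0. Lengths are in m, angles in rad, forces in N, time in s.
With the tool pointing down it reaches from about 0.3 to 0.85 m from the base axis. Payload 5.4 kg.
Tool frame: the origin (TCP) lies midway between the tips of the shut fingers; the grasp point (between the pads) lies env.pinch_z behind it (env.pinch_z is the distance from the TCP to the grasp point, in m); x points along the fingers, y is the direction in which the jaws open and shut, and the axes are right-handed (so a half turn about x gives the same grasp; the last joint's range is limited). The gripper opens to 85 mm and grips with 20 to 120 N. Pads are 22 mm wide; open, the fingers measure 114 mm over their backs; the gripper's body (76 mm by 85 mm) begins 54 mm behind the grasp point. The pads swing forward as they close: fully open they stand 13 mm farther back than shut.
Start: joints at [1.102, 0.158, 1.597, -0, 1.386, -0.21], TCP at [0.147, 0.556, 0.231] pointing down, gripper open.
Joint ranges: [-2.91, 2.91], [-0.94, 2.29], [0.18, 2.7], [-1.29, 4.43], [0.17, 2.64], [-3, 3]. Speed limits (rad/s): [2.57, 2.57, 3.14, 3.14, 3.14, 3.14].

INTERFACE

Orientations are given as a unit quaternion [x, y, z, w].
In Python, from station import env, cams, workorder gives the robot as it stands. The module is installed in compiled form; this text tells all that it offers.
- The arm moves only by the shell command python3 -m crank 'ROWS' [FORCE]. ROWS is JSON, a list of rows, each a list of 3 entries, a list of its own where there are three numbers: the shift along the tool's x, y, z in cm, then the turn about the tool's x in rad, then the finger opening in cm, from 0 to 8.54. A call has 1 to 8 rows; each row shifts and turns the pose as measured when the row begins, along the tool's axes as they then stand; what a row does not reach is not made up. A row lasts 1/10 s, in which the tool goes at most 50 mm and 8.59 degrees, less where a joint would pass 70% of its speed; a pose out of reach is approached as far as the arm can. A call with a gripper value outside its range is refused whole. The fingers move at their own pace and stop on an object; FORCE is the grip in N (left out, the last holds). Time passes only in rows, so rows that do not move let the fingers close. It gives the time, the measured TCP pose, the force and the opening at its end, in the units of the state.
- env.state(): the state, without advancing time (a new reading comes with each control period).
- cams.camera(name): name is "scene" or "top" or "wrist"; returns the picture (420x560x3 uint8, blue, green, red); there is no depth.
- cams.camera_params(name): a dict with "camera_matrix" (3x3 intrinsics, pixels), "k1" (the pictures are not rectified: a ray, as slopes to the right and down, at radius r is drawn at 1 + k1 r^2 times it, then the intrinsics apply), "pose" (4x4, takes a point from camera to world coordinates). Camera axes: x right, y down, z forward; pixel columns grow to the right and rows downward; lengths in m; the calibration is good to about 2 mm. A picture is of the moment at which its call begins: read the wrist's pose just before it. camera_params takes no time and is no camera call; for the wrist camera it gives the pose at the moment of the call.
- workorder.hand_in(): hands the job in, once; it reports no verdict.
The state is a dict: "time": time; "joint_pos": joint angles; "qd": joint speeds; "effort": joint torques, N m; "position": TCP position; "tcp_rot": TCP orientation; "force": force on the tool from outside, world axes, zero at the start; "torque": the same for the moment, N m; "finger_gap": finger opening in m.
Only numpy, scipy, OpenCV 4.12 (cv2) and the standard library are available. Lean on these libraries where they do the work, as an engineer would, in place of code of your own. Each camera call takes 0.05 s, during which the arm holds its last target.

TASK

Put the blowpipe rest away: push its telescoping column fully down, the thin inner tube home first and then the middle tube, so that nothing is left standing out. Park the rest upright on the bench in the slotted keeper plate, its round foot flange under the plate and its barrel right at the end of the slot, without tipping it or disturbing the glass and tools around, and let go.

Things in the scene. Friction and masses are not known exactly. Their poses are not given: they have to be found in the camera images.
- barrel_mid (a point): Roller rest, loose upright stand, 0.7 to 0.95 kg: dark steel foot flange 84 mm dia, 8 mm thick, on smooth glides (friction about 0.3); blue barrel 34 mm dia up to 110 mm above the bench, its top 16 mm a square black collar, 40 by 40 mm, sides facing x and y (good to grip). Site on the barrel axis, 55 mm above the bench; z up, y along the row of the two head rollers, as all along the column.
- middle_tube (a joint): How far the aluminium middle tube (26 mm dia; black collar 34 mm dia, 10 mm high on top) stands out of the barrel, m: 0 = home, its collar on the barrel's collar; at most 0.06. Held at any height by about 11 N of friction. Starts 32 to 56 mm out.
- inner_tube (a joint): How far the steel inner tube (18 mm dia, carries the head) stands out of the middle tube, m: 0 = home, head on the middle tube's collar; at most 0.06. Held by about 4.5 N of friction, so pressing on the head drives it home before the middle tube starts to move; lifting by the head draws it out. Starts 32 to 56 mm out.
- head_top (a point): Point on the column axis level with the roller tops, the rest's highest part: 142 mm above the bench with both tubes home, higher by the sum of the two joints. Head 60 mm long (y), 26 mm thick (x), 22 mm high: a bar with two fixed steel rollers 18 mm dia, 20 mm long, axes along x, at y = +18 and -18 mm, 18 mm gap between. Press both rollers together to push straight down.
- keeper: Steel keeper plate 112 mm (x) by 136 mm (y), 6 mm thick, fixed, its underside 11 mm and top 17 mm above the bench. Slot 40 mm wide along x, open at the -x edge (x = -62 mm, mouth flared to 68 mm), closed and flat at x = +17 mm. Tunnel below for the foot: 100 mm wide. Origin on the bench where the parked barrel's axis stands; the rest slides in along +x.
- jacks: Bystander: steel glassblowing jacks lying flat, 225 mm long along its x, 65 mm wide, 12 mm high, origin under the middle. Leave alone.
- shears: Bystander: shears with red loop handles lying flat, 200 mm long along its x, 82 mm wide, 12 mm high, origin under the middle. Leave alone.
- vase_mid (a point): Bystander: standing orange glass vase, 88 mm diameter, 155 mm high; the point is on its axis 75 mm up. Leave alone.
- block: Bystander: wooden shaping block, a cup 84 mm diameter and 45 mm high with a handle reaching 166 mm along its +x; origin under the cup. Leave alone.

How it is judged:
By the outcome, as a careful person would: the job done as asked, in the order asked, and still so for the second after the job is handed in, with the robot touching nothing.
It also fails if it takes over 72 s, if anything falls off the work surface, if the arm or the gripper's body presses on something with over 40 N, if the wrist force passes 120 N, or if a joint passes its speed limit or range.

## Working session

There is one attempt and no reset: what is moved stays moved. The work goes in short steps, Python scripts to look and compute and a shell command to move; the robot and the scene stay as the last step left them, time stands still between calls to the robot, and variables do not carry over. Pictures are saved under pics/ and viewed, and the job is handed in when it is done.

```bash
mkdir -p pics
cat > h.py <<'E'
from station import env, cams, workorder
import numpy as np, cv2
from scipy.spatial.transform import Rotation as R
def snap(n,f):
    p=cams.camera_params(n); im=cams.camera(n); cv2.imwrite('pics/'+f,im); return im,p
def proj(p,X):
    T=np.linalg.inv(p['pose']); X=np.atleast_2d(X)@T[:3,:3].T+T[:3,3]
    s=X[:,:2]/X[:,2:]; r2=(s**2).sum(1,keepdims=True); s=s*(1+p['k1']*r2)
    K=np.array(p['camera_matrix']); return s@K[:2,:2].T+K[:2,2]
def ray(p,uv):
    K=np.array(p['camera_matrix']); d=(np.array(uv,float)-K[:2,2])/np.diag(K)[:2]
    s=d.copy()
    for _ in range(20): s=d/(1+p['k1']*(s@s))
    P=np.array(p['pose']); v=P[:3,:3]@np.r_[s,1]; return P[:3,3],v
def atz(p,uv,z):
    o,v=ray(p,uv); return o+v*(z-o[2])/v[2]
E
python3 - <<'E'
from h import *
print(env.state(),env.pinch_z)
for n in('scene','top','wrist'):
    im,p=snap(n,n+'0.png'); print(n,p)
E
```

```text
{'time': 0.0, 'joint_pos': array([ 1.10189296e+00,  1.59063887e-01,  1.59821621e+00,  2.37731178e-05,
        1.38623817e+00, -2.10080119e-01]), 'qd': array([ 3.94420115e-04,  1.40753180e-03, -1.17001428e-03,  5.16072859e-05,
        1.06183609e-03,  1.45674980e-03]), 'effort': array([ 4.07233510e-04, -3.96008956e+01, -3.31427372e+01, -3.11065496e-04,
        8.67642753e-03, -2.22863839e-06]), 'position': array([0.14689102, 0.55529715, 0.23031661]), 'tcp_rot': array([ 0.09061493,  0.70142793, -0.09189333,  0.70095892]), 'force': array([0.40813995, 0.22573821, 1.08469427]), 'torque': array([-0.02377672, -0.03297951,  0.00927978]), 'finger_gap': 0.08532052879147593} 0.0187
scene {'camera_matrix': array([[510.97977556,   0.        , 284.46133161],
       [  0.        , 510.97977556, 210.2203751 ],
       [  0.        ,   0.        ,   1.        ]]), 'k1': -0.13902134373220673, 'pose': array([[-8.08935937e-01,  3.87043693e-01, -4.42515345e-01,
         1.21034944e+00],
       [ 5.87896435e-01,  5.31723320e-01, -6.09629472e-01,
         7.77797378e-01],
       [-6.57513669e-04, -7.5330438
[... 357 characters left out ...]
[[ 0.00338123, -0.99472819,  0.10249093,  0.51200414],
       [-0.9998348 , -0.00519326, -0.0174183 ,  0.01947732],
       [ 0.01785874, -0.1024151 , -0.99458143,  1.42767682],
       [ 0.        ,  0.        ,  0.        ,  1.        ]])}
wrist {'camera_matrix': array([[338.67058979,   0.        , 281.66293405],
       [  0.        , 338.67058979, 209.99437083],
       [  0.        ,   0.        ,   1.        ]]), 'k1': -0.08424287314878609, 'pose': array([[ 0.2569168 ,  0.93097459,  0.25938402,  0.08148065],
       [ 0.96643265, -0.2471284 , -0.07025304,  0.57389693],
       [-0.00130264,  0.26872637, -0.96321568,  0.37293405],
       [ 0.        ,  0.        ,  0.        ,  1.        ]])}
```

View pics/scene0.png

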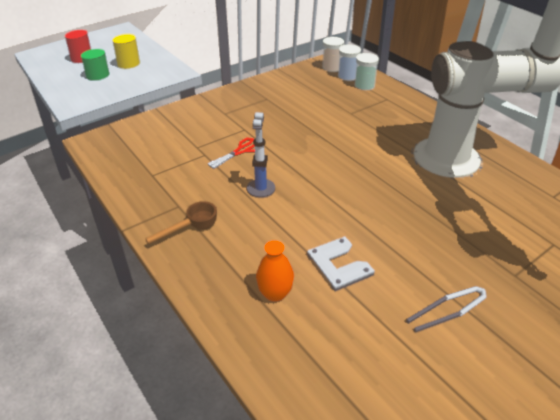

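View pics/top0.png

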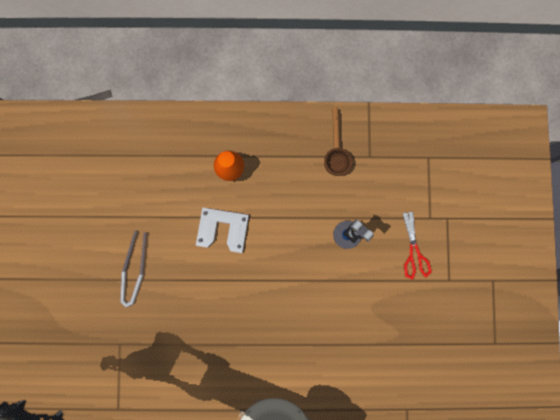

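View pics/wrist0.png

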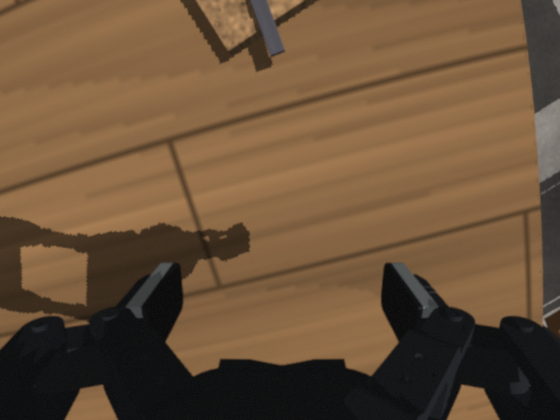

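The scene camera shows the rest at about (261,170), the keeper at (340,262), the vase at (275,275), the block at (203,215), the shears at (235,153) and the jacks at (450,305). In the top view the rest's foot is at (347,235) and the keeper is at (223,230), with its slot opening down (−x). I'll enlarge both to measure them.

Run:
```python
from h import *
t=cv2.imread('pics/top0.png'); s=cv2.imread('pics/scene0.png')
a=cv2.resize(t[195:265,180:265],None,fx=9,fy=8.5,interpolation=cv2.INTER_CUBIC)
cv2.imwrite('pics/k_top.png',t[195:265,180:265].repeat(8,0).repeat(8,1))
cv2.imwrite('pics/r_top.png',t[205:260,320:390].repeat(10,0).repeat(10,1))
cv2.imwrite('pics/r_sc.png',s[100:205,215:305].repeat(5,0).repeat(5,1))
cv2.imwrite('pics/k_sc.png',s[225:300,295:385].repeat(8,0).repeat(8,1))
```

```text
(no output)
```

View pics/k_top.png

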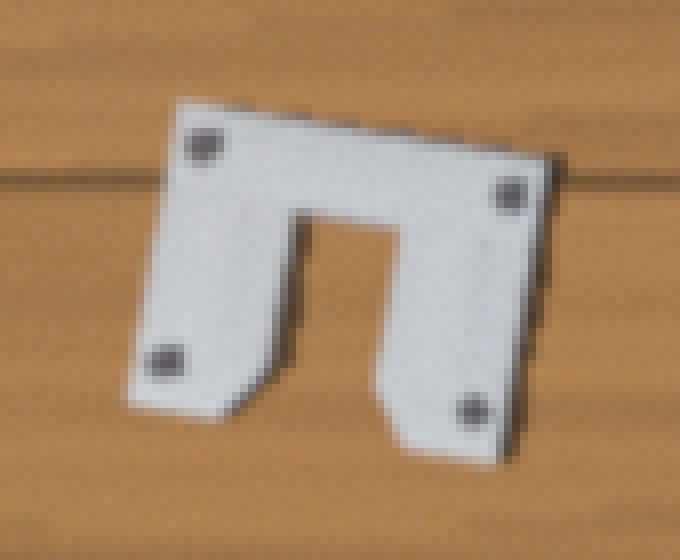

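View pics/r_top.png

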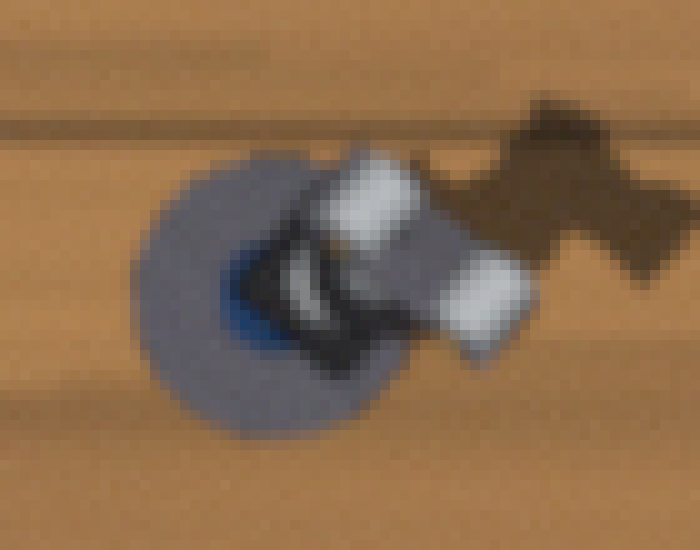

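View pics/r_sc.png

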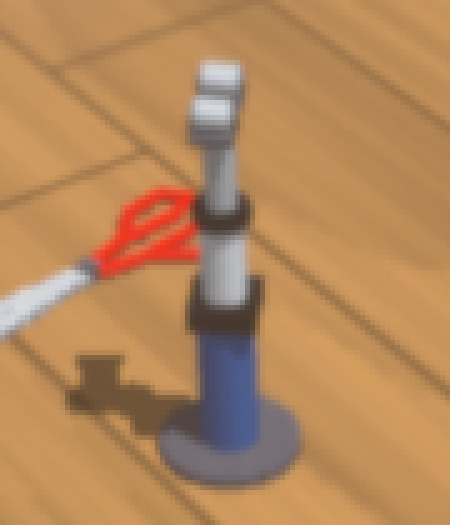

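View pics/k_sc.png

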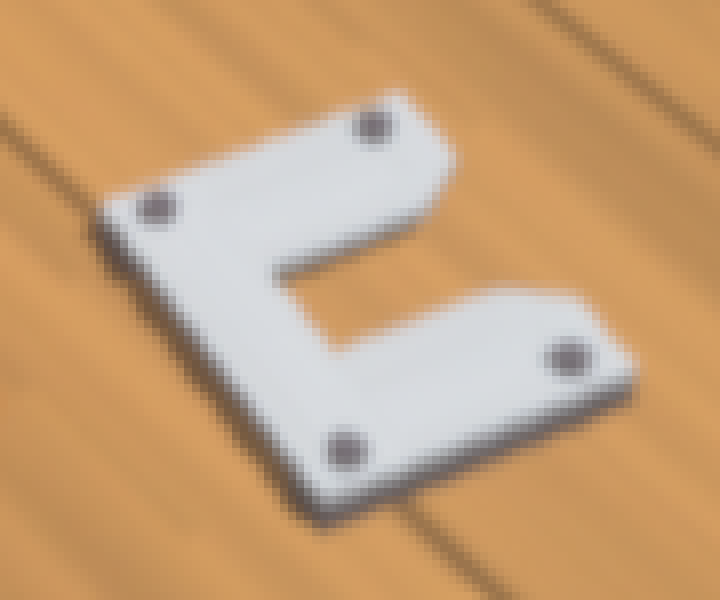

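```bash
cat > fit.py <<'E'
from h import *
from scipy.optimize import least_squares
pt,ps=cams.camera_params('top'),cams.camera_params('scene')
def px(o,k,l): return np.array(o)+np.array(l,float)/k-0.5
kt=px((180,195),8,[(178,100),(552,158),(500,464),(128,402),(298,208),(400,228)])
ks=px((295,225),8,[(320,500),(105,205),(400,92),(635,375),(335,350),(275,272)])
M=np.array([(50,68),(50,-68),(-62,-68),(-62,68),(17,20),(17,-20)])/1e3
def kp(q,z=.017):
    c,s=np.cos(q[2]),np.sin(q[2]); return np.c_[M@np.array([[c,s],[-s,c]])+q[:2],np.full(6,z)]
for nm,f in(('both',lambda q:np.r_[proj(pt,kp(q))-kt,proj(ps,kp(q))-ks].ravel()),('top',lambda q:(proj(pt,kp(q))-kt).ravel()),('scene',lambda q:(proj(ps,kp(q))-ks).ravel())):
    r=least_squares(f,[.48,.12,-.1]); print('keeper',nm,r.x,np.degrees(r.x[2]),'rms px',np.sqrt((r.fun**2).mean()))
foot=px((320,205),10,(272,294)); r1=px((320,205),10,(371,200)); r2=px((320,205),10,(485,300))
fs=px((215,100),5,(230,441)); h1=px((215,100),5,(220,76)); h2=px((215,100),5,(212,110))
print('foot top',atz(pt,foot,.008),'scene',atz(ps,fs,.008))
def g(q):
    x,y,a,s=q; d=np.array([-np.sin(a),np.cos(a)])*.018; z=.142+s
    P=np.array([[x+d[0],y+d[1],z],[x-d[0],y-d[1],z]])
    return np.r_[(proj(pt,[[x,y,.008]])-foot)[0],(proj(ps,[[x,y,.008]])-fs)[0],(proj(pt,P)-[r1,r2]).ravel(),(proj(ps,P)-[h1,h2]).ravel()]
r=least_squares(g,[.48,-.13,-.8,.08]); print('rest',r.x,np.degrees(r.x[2]),'\n',r.fun.round(1))
x,y,a,s=r.x
c=np.array(ps['pose'])[:2,3]-[x,y]; c/=np.linalg.norm(c)
fm=lambda m:proj(ps,[[x+.017*c[0],y+.017*c[1],.110+m[0]]])[0,1]-px((215,100),5,(222,230))[1]
m=least_squares(fm,[.04]).x[0]; print('m',m,'i',s-m)
st=env.state(); Rm=R.from_quat(st['tcp_rot']).as_matrix(); print(Rm.round(3), st['position'])
E
python3 fit.py
```

```text
keeper both [ 0.59499835  0.15309663 -0.16042659] -9.191766448332222 rms px 0.7743906912432313
keeper top [ 0.59539045  0.15028559 -0.1539975 ] -8.823406845663934 rms px 0.2907393361032098
keeper scene [ 0.59544427  0.15585913 -0.1670083 ] -9.568870533075533 rms px 0.4190224345056199
foot top [ 0.57866019 -0.21577922  0.008     ] scene [ 0.58185634 -0.20700725  0.008     ]
rest [ 0.57838291 -0.21500555 -0.59469532  0.0958546 ] -34.07353207165944 
 [-0.3  0.1 -0.5 -1.8 -1.   1.1 -0.3 -0.7 -1.3  6.7  0.4 -7.1]
m 0.05133522223091986 i 0.04451937425187844
[[-0.001  0.256  0.967]
 [-0.001  0.967 -0.256]
 [-1.    -0.001 -0.   ]] [0.14695141 0.55542071 0.23052144]
```

```bash
sed -i "s/h1=px((215,100),5,(220,76)); h2=px((215,100),5,(212,110))/h2=px((215,100),5,(220,76)); h1=px((215,100),5,(212,110))/" fit.py; python3 fit.py | sed -n 4,9p
```

```text
foot top [ 0.57866019 -0.21577922  0.008     ] scene [ 0.58185634 -0.20700725  0.008     ]
rest [ 0.57843504 -0.21493642 -0.71394384  0.09580472] -40.905968799949356 
 [-0.3  0.1 -0.5 -1.8 -0.5  0.4 -0.9 -0.  -0.5 -0.1 -0.4 -0.3]
m 0.05139336992619624 i 0.04441135415951461
[[-0.001  0.256  0.967]
 [-0.001  0.967 -0.256]
```

```bash
python3 -m crank '[[[-3,0,0],0.15,2.6],[[-3,0,0],0.15,2.6],[[-3,0,0],0.15,2.6]]' 40
cat > go.py <<'E'
from h import *
import sys
st=env.state(); Rm=R.from_quat(st['tcp_rot']).as_matrix()
yaw=np.degrees(np.arctan2(Rm[1,1],Rm[0,1]))
print('t',st['time'],'pos',st['position'].round(4),'yawy %.2f'%yaw,'F',st['force'].round(1),'gap',round(st['finger_gap'],4),'q',st['joint_pos'].round(2))
print('xaxis',Rm[:,0].round(4))
if len(sys.argv)>3:
    tgt=np.array([float(v) for v in sys.argv[1:4]]); d=Rm.T@(tgt-st['position']); print('shift cm',(d*100).round(2))
if len(sys.argv)>4: 
    dy=(yaw-float(sys.argv[4])+180)%360-180; print('turn rad',np.radians(dy).round(3))
E
python3 go.py .5785 -.2150 .32 49.1
```

```text
time: 0.45
position: [0.1454, 0.5523, 0.3153]
tcp_rot: [0.241, 0.663, -0.253, 0.662]
force: [1.0, 0.0, 0.4]
finger_gap: 0.0435
t 0.45 pos [0.1454 0.5523 0.3153] yawy 49.05 F [1.  0.  0.4] gap 0.0435 q [ 1.1   0.12  1.48 -0.    1.56  0.25]
xaxis [-0.0075 -0.0149 -0.9999]
shift cm [  0.34 -29.57  82.99]
turn rad -0.001
```

```bash
python3 -m crank '[[[0.1,-1.6,4.6],0,2.6],[[0.1,-1.6,4.6],0,2.6],[[0,-1.6,4.6],0,2.6],[[0,-1.6,4.6],0,2.6],[[0,-1.6,4.6],0,2.6],[[0,-1.6,4.6],0,2.6],[[0,-1.6,4.6],0,2.6],[[0,-1.6,4.6],0,2.6]]';python3 go.py .5785 -.2150 .32 49.1
```

```text
time: 1.25
position: [0.3421, 0.2097, 0.3191]
tcp_rot: [0.243, 0.663, -0.247, 0.664]
force: [1.3, 0.6, -0.3]
finger_gap: 0.0261
t 1.25 pos [0.3421 0.2097 0.3191] yawy 49.50 F [ 1.3  0.6 -0.3] gap 0.0261 q [ 0.25 -0.36  1.91 -0.01  1.6  -0.61]
xaxis [-0.0016 -0.0059 -1.    ]
shift cm [  0.12 -16.94  45.56]
turn rad 0.007
```

```bash
python3 -m crank '[[[0,-1.7,4.6],0,2.6],[[0,-1.7,4.6],0,2.6],[[0,-1.7,4.6],0,2.6],[[0,-1.7,4.6],0,2.6],[[0,-1.7,4.6],0,2.6],[[0,-1.7,4.6],0,2.6],[[0,-1.7,4.6],0,2.6],[[0,-1.7,4.6],0,2.6]]';python3 go.py .5785 -.2150 .32 49.1
```

```text
time: 2.05
position: [0.5331, -0.142, 0.3196]
tcp_rot: [0.244, 0.662, -0.247, 0.664]
force: [1.1, -0.0, 1.0]
finger_gap: 0.026
t 2.05 pos [ 0.5331 -0.142   0.3196] yawy 49.33 F [ 1.1 -0.   1. ] gap 0.026 q [-0.48  0.05  1.54 -0.    1.55 -1.34]
xaxis [ 2.e-04 -4.e-03 -1.e+00]
shift cm [-0.01 -2.58  8.2 ]
turn rad 0.004
```

Run:
```python
from h import *
snap('wrist','w1.png')
```

```text
(no output)
```

View pics/w1.png

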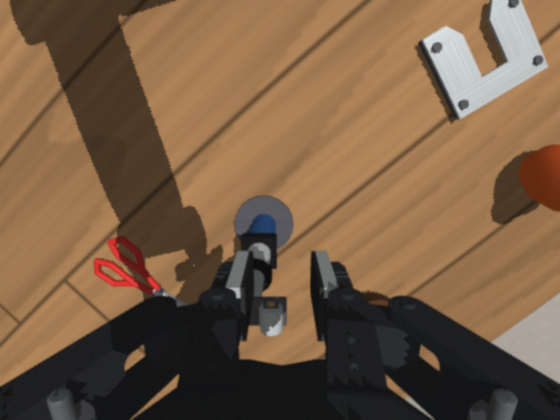

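Run:
```python
from h import *
p=cams.camera_params('wrist')
x,y,a=.5784,-.2149,-.714
d=np.array([-np.sin(a),np.cos(a)])*.018
print(proj(p,[[x,y,.008],[x,y,.11],[x,y,.171],[x,y,.238],[x+d[0],y+d[1],.238],[x-d[0],y-d[1],.238]]).round(0))
im=cv2.imread('pics/w1.png'); cv2.imwrite('pics/w1c.png',im[180:350,190:350].repeat(3,0).repeat(3,1))
```

```text
[[267. 222.]
 [262. 250.]
 [259. 275.]
 [252. 315.]
 [276. 315.]
 [229. 315.]]
```

View pics/w1c.png

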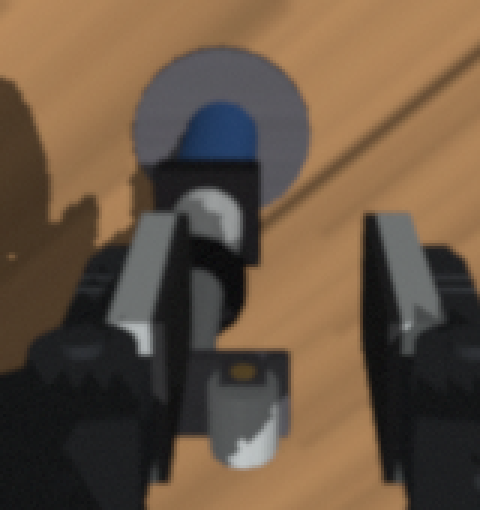

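```bash
python3 -m crank '[[[0,-1.4,4.1],0,2.6],[[0,-1.35,4.1],0,2.6],[[0,0,0],0,2.6]]';python3 go.py .5772 -.2165 .32 49.1
python3 - <<'E'
from h import *
im,p=snap('wrist','w2.png')
x,y,a=.5784,-.2149,-.714
d=np.array([-np.sin(a),np.cos(a)])*.018
print(proj(p,[[x,y,.238],[x+d[0],y+d[1],.238],[x-d[0],y-d[1],.238]]).round(0))
s,_=snap('scene','s2.png'); cv2.imwrite('pics/s2c.png',s[50:210,200:360].repeat(3,0).repeat(3,1))
E
```

```text
time: 2.4
position: [0.5779, -0.2258, 0.3121]
tcp_rot: [0.246, 0.665, -0.25, 0.659]
force: [-0.1, 0.4, -0.6]
finger_gap: 0.0266
t 2.4 pos [ 0.5779 -0.2258  0.3121] yawy 48.87 F [-0.1  0.4 -0.6] gap 0.0266 q [-0.56  0.24  1.34 -0.01  1.56 -1.42]
xaxis [-0.0086 -0.0026 -1.    ]
shift cm [-0.79  0.65 -0.67]
turn rad -0.004
[[294. 212.]
 [321. 212.]
 [267. 212.]]
```

View pics/w2.png

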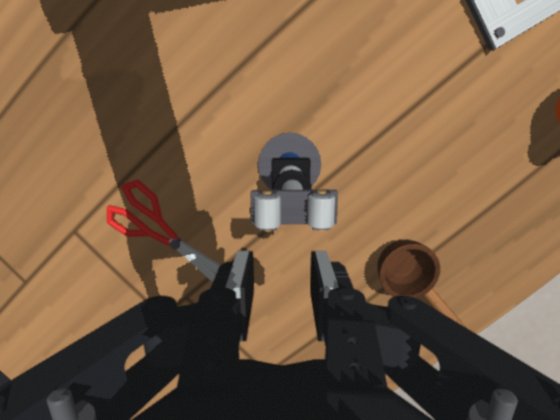

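View pics/s2c.png

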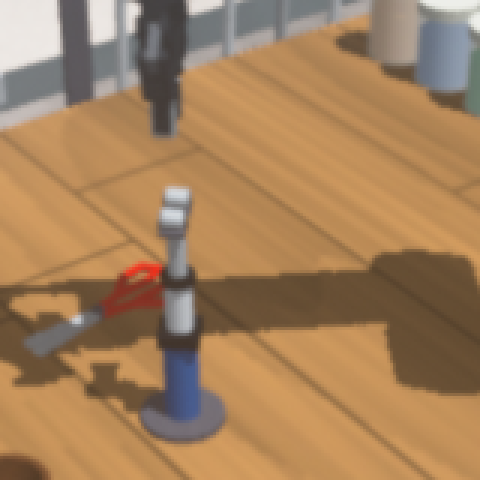

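The wrist view shows both rollers, at (267,210) and (321,210), level and within 1–2 px of the fitted model. I'll keep (0.5784, −0.215) with the row at 49°.

```bash
python3 go.py .5784 -.215 .30 49.1; python3 -m crank '[[[0,0.4,-0.4],0,2.6],[[0,0.35,-0.3],0,2.6],[[0,0,0],0,2.6]]';python3 go.py .5784 -.215 .30 49.1
```

```text
t 2.5 pos [ 0.5772 -0.2224  0.3138] yawy 49.02 F [-0.2  0.7  0.1] gap 0.0263 q [-0.56  0.24  1.35 -0.01  1.56 -1.42]
xaxis [-0.0075 -0.0018 -1.    ]
shift cm [ 1.37  0.65 -0.38]
turn rad -0.001
time: 2.8
position: [0.5762, -0.2083, 0.3151]
tcp_rot: [0.245, 0.665, -0.248, 0.661]
force: [-0.5, 0.7, -0.4]
finger_gap: 0.0258
t 2.8 pos [ 0.5762 -0.2083  0.3151] yawy 49.17 F [-0.5  0.7 -0.4] gap 0.0258 q [-0.54  0.22  1.36 -0.    1.56 -1.4 ]
xaxis [-0.0062 -0.0018 -1.    ]
shift cm [ 1.51 -0.36  0.61]
turn rad 0.001
```

```bash
python3 -m crank '[[[0,0,0],0,2.6],[[0,0,0],0,2.6]]';python3 go.py .5784 -.215 .28 49.1
```

```text
time: 3.0
position: [0.5761, -0.2067, 0.3163]
tcp_rot: [0.244, 0.664, -0.247, 0.662]
force: [0.3, 0.0, -0.1]
finger_gap: 0.0258
t 3.0 pos [ 0.5761 -0.2067  0.3163] yawy 49.29 F [ 0.3  0.  -0.1] gap 0.0258 q [-0.54  0.22  1.36 -0.    1.56 -1.4 ]
xaxis [-0.0048 -0.0026 -1.    ]
shift cm [ 3.63 -0.46  0.73]
turn rad 0.003
```

```bash
python3 -m crank '[[[3.0,-0.46,0.73],0,2.6],[[0,0,0],0,2.6],[[0,0,0],0,2.6]]';python3 go.py .5784 -.215 .26 49.1
```

```text
time: 3.3
position: [0.5792, -0.2147, 0.2884]
tcp_rot: [0.244, 0.663, -0.247, 0.663]
force: [0.5, 0.3, 0.4]
finger_gap: 0.0263
t 3.3 pos [ 0.5792 -0.2147  0.2884] yawy 49.35 F [0.5 0.3 0.4] gap 0.0263 q [-0.55  0.24  1.39 -0.    1.51 -1.41]
xaxis [-0.0015 -0.0045 -1.    ]
shift cm [ 2.84 -0.06 -0.04]
turn rad 0.004
```

```bash
python3 -m crank '[[[2.8,-0.05,-0.05],0,2.6],[[0,0,0],0,2.6],[[0,0,0],0,2.6]]';python3 -m crank '[[[1.5,0,0],0,2.6],[[0,0,0],0,2.6]]'; python3 -m crank '[[[0.7,0,0],0,2.6],[[0,0,0],0,2.6]]';python3 go.py .5784 -.215 .23 49.1;  python3 - <<'E'
from h import *
s,_=snap('scene','s3.png'); cv2.imwrite('pics/s3c.png',s[50:210,200:360].repeat(3,0).repeat(3,1))
E
```

```text
time: 3.6
position: [0.5797, -0.2151, 0.2648]
tcp_rot: [0.244, 0.661, -0.248, 0.665]
force: [-0.1, -0.6, 0.6]
finger_gap: 0.026
time: 3.8
position: [0.5807, -0.2156, 0.2516]
tcp_rot: [0.243, 0.66, -0.248, 0.666]
force: [-0.1, -0.2, -0.1]
finger_gap: 0.0261
time: 4.0
position: [0.5814, -0.216, 0.2454]
tcp_rot: [0.243, 0.659, -0.248, 0.667]
force: [-0.3, 0.8, -0.1]
finger_gap: 0.026
t 4.0 pos [ 0.5814 -0.216   0.2454] yawy 49.36 F [-0.3  0.8 -0.1] gap 0.026 q [-0.55  0.26  1.46 -0.    1.42 -1.41]
xaxis [ 0.0086 -0.0102 -0.9999]
shift cm [ 1.54 -0.12 -0.31]
turn rad 0.005
```

View pics/s3c.png

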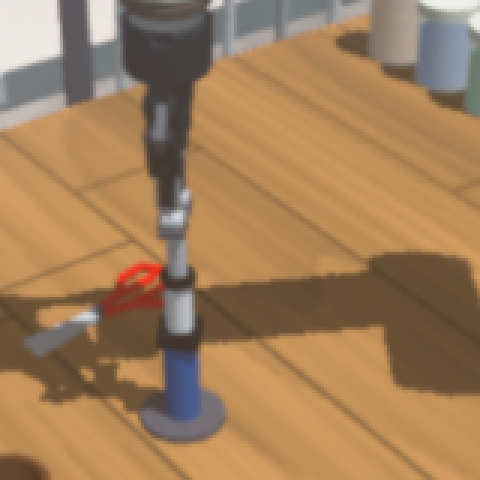

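```bash
python3 -m crank '[[[0.6,-0.1,-0.3],0,2.6],[[0.6,0,0],0,2.6]]';python3 -m crank '[[[0.6,0,0],0,2.6]]'; python3 go.py .5784 -.215 .22 49.1
```

```text
time: 4.25
position: [0.5805, -0.2159, 0.2364]
tcp_rot: [0.243, 0.656, -0.248, 0.67]
force: [2.8, -0.5, 2.8]
finger_gap: 0.0257
time: 4.35
position: [0.581, -0.2161, 0.2308]
tcp_rot: [0.243, 0.656, -0.248, 0.67]
force: [0.6, 0.4, 3.9]
finger_gap: 0.026
t 4.35 pos [ 0.581  -0.2161  0.2308] yawy 49.36 F [0.6 0.4 3.9] gap 0.026 q [-0.55  0.26  1.48 -0.    1.38 -1.41]
xaxis [ 0.0168 -0.0144 -0.9998]
shift cm [ 1.08 -0.09 -0.29]
turn rad 0.005
```

```bash
python3 -m crank '[[[1.6,-0.05,-0.2],0,2.6],[[1.6,0,-0.1],0,2.6]]'; python3 go.py .5784 -.215 .16 49.1
```

```text
time: 4.55
position: [0.5807, -0.2159, 0.2006]
tcp_rot: [0.242, 0.653, -0.249, 0.673]
force: [1.1, -0.8, 4.0]
finger_gap: 0.0262
t 4.55 pos [ 0.5807 -0.2159  0.2006] yawy 49.36 F [ 1.1 -0.8  4. ] gap 0.0262 q [-0.55  0.27  1.52 -0.    1.31 -1.41]
xaxis [ 0.0227 -0.0177 -0.9996]
shift cm [ 4.06 -0.09 -0.35]
turn rad 0.005
```

```bash
python3 -m crank '[[[1.4,-0.05,-0.25],0,2.6]]'; python3 -m crank '[[[0.8,0,-0.1],0,2.6]]'; python3 go.py .5784 -.215 .16 49.1;  python3 - <<'E'
from h import *
s,_=snap('scene','s4.png'); cv2.imwrite('pics/s4c.png',s[50:210,200:360].repeat(3,0).repeat(3,1))
E
```

```text
time: 4.65
position: [0.5797, -0.2155, 0.1868]
tcp_rot: [0.242, 0.652, -0.249, 0.674]
force: [3.5, -1.1, 10.0]
finger_gap: 0.026
time: 4.75
position: [0.5801, -0.2156, 0.1791]
tcp_rot: [0.242, 0.651, -0.249, 0.675]
force: [3.0, -1.0, 9.9]
finger_gap: 0.0259
t 4.75 pos [ 0.5801 -0.2156  0.1791] yawy 49.36 F [ 3.  -1.   9.9] gap 0.0259 q [-0.55  0.29  1.55 -0.    1.27 -1.41]
xaxis [ 0.0286 -0.0211 -0.9994]
shift cm [ 1.9  -0.07 -0.23]
turn rad 0.004
```

View pics/s4c.png

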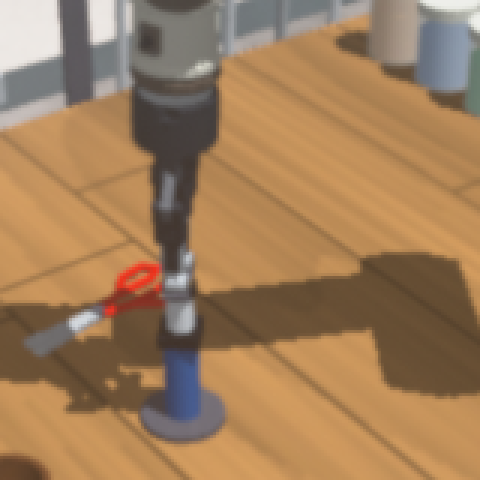

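The inner tube is home, with the head sitting on the middle collar at about (178,285) in the crop. The middle tube is now moving at about 10 N.

```bash
python3 -m crank '[[[1.5,0,-0.05],0,2.6]]'; python3 -m crank '[[[1.2,0,-0.05],0,2.6]]';python3 -m crank '[[[0.6,0,-0.05],0,2.6]]'; python3 go.py .5784 -.215 .14 49.1
```

```text
time: 4.9
position: [0.5814, -0.2163, 0.1661]
tcp_rot: [0.242, 0.649, -0.249, 0.676]
force: [-2.4, 3.3, 10.0]
finger_gap: 0.0257
time: 5.0
position: [0.5813, -0.2162, 0.1544]
tcp_rot: [0.242, 0.649, -0.249, 0.677]
force: [-3.0, 2.0, 9.4]
finger_gap: 0.0259
time: 5.1
position: [0.5811, -0.2161, 0.1484]
tcp_rot: [0.241, 0.649, -0.249, 0.677]
force: [-0.9, 1.0, 9.5]
finger_gap: 0.0259
t 5.1 pos [ 0.5811 -0.2161  0.1484] yawy 49.38 F [-0.9  1.   9.5] gap 0.0259 q [-0.55  0.32  1.58 -0.    1.21 -1.41]
xaxis [ 0.0321 -0.0239 -0.9992]
shift cm [ 0.83 -0.1  -0.31]
turn rad 0.005
```

```bash
python3 -m crank '[[[0.6,0,-0.05],0,2.6]]'; python3 -m crank '[[[0.4,0,0],0,2.6]]';python3 -m crank '[[[0.4,0,0],0,2.6]]'; python3 go.py .5784 -.215 .14 49.1
```

```text
time: 5.2
position: [0.581, -0.2161, 0.1431]
tcp_rot: [0.241, 0.649, -0.249, 0.677]
force: [-0.3, 0.6, 9.1]
finger_gap: 0.026
time: 5.3
position: [0.5817, -0.2164, 0.1414]
tcp_rot: [0.241, 0.649, -0.25, 0.677]
force: [-7.4, 5.3, 28.5]
finger_gap: 0.0259
time: 5.4
position: [0.5828, -0.217, 0.1417]
tcp_rot: [0.241, 0.648, -0.25, 0.678]
force: [-8.3, 4.9, 29.9]
finger_gap: 0.026
t 5.4 pos [ 0.5828 -0.217   0.1417] yawy 49.42 F [-8.3  4.9 29.9] gap 0.026 q [-0.55  0.32  1.58 -0.    1.19 -1.41]
xaxis [ 0.036  -0.0271 -0.999 ]
shift cm [ 0.15 -0.13 -0.47]
turn rad 0.006
```

```bash
python3 -m crank '[[[-4.5,0,0],0,2.6],[[-4.5,0,0],0,2.6],[[0,0,0],0,2.6],[[0,0,0],0,2.6]]'; python3 go.py .5784 -.215 .24 49.1;  python3 - <<'E'
from h import *
s,_=snap('scene','s5.png'); cv2.imwrite('pics/s5c.png',s[100:210,210:320].repeat(5,0).repeat(5,1))
E
```

```text
time: 5.8
position: [0.5763, -0.213, 0.2303]
tcp_rot: [0.241, 0.651, -0.249, 0.675]
force: [-0.5, -0.5, -0.9]
finger_gap: 0.0261
t 5.8 pos [ 0.5763 -0.213   0.2303] yawy 49.44 F [-0.5 -0.5 -0.9] gap 0.0261 q [-0.55  0.23  1.51 -0.01  1.36 -1.41]
xaxis [ 0.0271 -0.0227 -0.9994]
shift cm [-0.96 -0.02  0.33]
turn rad 0.006
```

View pics/s5c.png

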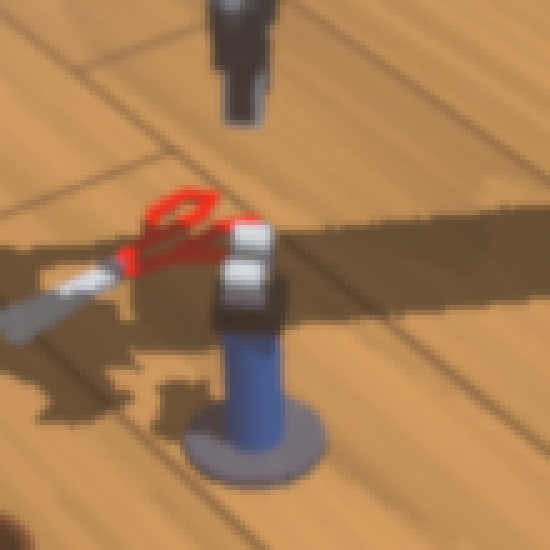

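The column is down: the head sits directly on the barrel collar at about (245,300) in the crop, and the foot hasn't moved. Next I'll turn the jaws to the rest's x axis and open them.

```bash
python3 -m crank '[[[-1,0,0],0.143,8.5],[[0,0,0],0.143,8.5],[[0,0,0],0.143,8.5],[[0,0,0],0.143,8.5],[[0,0,0],0.143,8.5],[[0,0,0],0.143,8.5]]'; python3 go.py .5784 -.215 .24 -40.9; python3 -m crank '[[[0,0,0],0.143,8.5],[[0,0,0],0.143,8.5],[[0,0,0],0.143,8.5],[[0,0,0],0.143,8.5],[[0,0,0],0,8.5],[[0,0,0],0,8.5]]'; python3 go.py .5784 -.215 .24 -40.9
```

```text
time: 6.45
position: [0.5702, -0.2097, 0.2259]
tcp_rot: [-0.506, -0.488, 0.508, -0.497]
force: [-0.9, -0.4, -0.5]
finger_gap: 0.0848
t 6.45 pos [ 0.5702 -0.2097  0.2259] yawy -1.62 F [-0.9 -0.4 -0.5] gap 0.0848 q [-0.55  0.24  1.52 -0.01  1.38 -0.52]
xaxis [ 0.0067 -0.0111 -0.9999]
shift cm [-1.4   0.84  0.52]
turn rad 0.686
time: 7.05
position: [0.5635, -0.2061, 0.2102]
tcp_rot: [-0.624, -0.326, 0.634, -0.32]
force: [-0.1, 1.0, 0.4]
finger_gap: 0.0848
t 7.05 pos [ 0.5635 -0.2061  0.2102] yawy -35.68 F [-0.1  1.   0.4] gap 0.0848 q [-0.55  0.25  1.53 -0.01  1.37  0.08]
xaxis [-0.0157  0.0021 -0.9999]
shift cm [-3.01  1.68 -0.12]
turn rad 0.091
```

```bash
python3 -m crank '[[[0,1.68,-0.1],0.09,8.5],[[0,0,0],0,8.5],[[0,0,0],0,8.5]]'; python3 go.py .5784 -.215 .2 -40.9
python3 - <<'E'
from h import *
im,p=snap('wrist','w3.png')
x,y,a=.5784,-.2149,-.714
d=np.array([-np.sin(a),np.cos(a)])*.018
print(proj(p,[[x,y,.142],[x+d[0],y+d[1],.142],[x-d[0],y-d[1],.142]]).round(0))
E
```

```text
time: 7.35
position: [0.5764, -0.2143, 0.2069]
tcp_rot: [-0.636, -0.301, 0.648, -0.292]
force: [-0.5, -0.0, -0.6]
finger_gap: 0.085
t 7.35 pos [ 0.5764 -0.2143  0.2069] yawy -40.44 F [-0.5 -0.  -0.6] gap 0.085 q [-0.55  0.29  1.49 -0.01  1.38  0.16]
xaxis [-0.0207  0.0049 -0.9998]
shift cm [ 0.68  0.21 -0.08]
turn rad 0.008
[[287. 225.]
 [288. 197.]
 [287. 250.]]
```

View pics/w3.png

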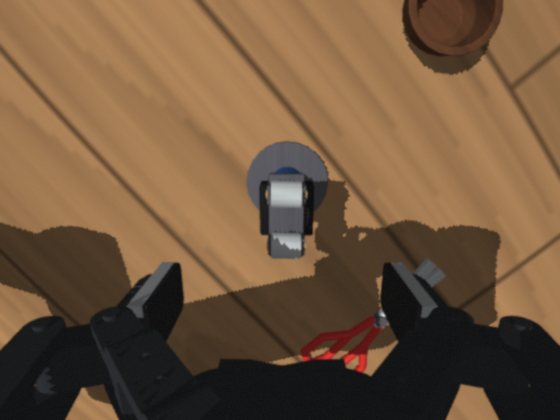

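```bash
python3 -m crank '[[[2,0.2,-0.1],0,8.5],[[2,0,0],0,8.5],[[0,0,0],0,8.5]]'; python3 go.py .5784 -.215 .083 -40.9
```

```text
time: 7.7
position: [0.5772, -0.2141, 0.1666]
tcp_rot: [-0.635, -0.303, 0.647, -0.294]
force: [-1.1, 0.6, -0.2]
finger_gap: 0.0848
t 7.7 pos [ 0.5772 -0.2141  0.1666] yawy -40.09 F [-1.1  0.6 -0.2] gap 0.0848 q [-0.55  0.33  1.52 -0.01  1.31  0.15]
xaxis [-0.0197  0.0042 -0.9998]
shift cm [ 8.36  0.3  -0.08]
turn rad 0.014
```

```bash
python3 -m crank '[[[1.2,0.3,-0.1],0.014,8.5],[[1.2,0,0],0,8.5],[[1.2,0,0],0,8.5],[[1.2,0,0],0,8.5]]'; python3 go.py .5784 -.215 .083 -40.9
```

```text
time: 8.1
position: [0.5811, -0.216, 0.1194]
tcp_rot: [-0.638, -0.297, 0.647, -0.292]
force: [0.6, -0.2, -0.2]
finger_gap: 0.0849
t 8.1 pos [ 0.5811 -0.216   0.1194] yawy -40.81 F [ 0.6 -0.2 -0.2] gap 0.0849 q [-0.55  0.39  1.55 -0.01  1.22  0.17]
xaxis [-1.420e-02  9.000e-04 -9.999e-01]
shift cm [ 3.64 -0.23  0.07]
turn rad 0.002
```

```bash
python3 -m crank '[[[0.6,-0.2,0.05],0,8.5],[[0.6,0,0],0,8.5],[[0.6,0,0],0,8.5],[[0.6,0,0],0,8.5],[[0.5,0,0],0,8.5]]'; python3 go.py .5784 -.215 .083 -40.9
```

```text
time: 8.6
position: [0.578, -0.2146, 0.0867]
tcp_rot: [-0.638, -0.297, 0.648, -0.291]
force: [0.8, -0.0, -0.1]
finger_gap: 0.0851
t 8.6 pos [ 0.578  -0.2146  0.0867] yawy -40.79 F [ 0.8 -0.  -0.1] gap 0.0851 q [-0.55  0.42  1.58 -0.01  1.16  0.17]
xaxis [-0.0159  0.0019 -0.9999]
shift cm [0.36 0.06 0.  ]
turn rad 0.002
```

```bash
python3 -m crank '[[[0.6,0.06,0],0,8.5],[[0,0,0],0,5.5],[[0,0,0],0,5.0],[[0,0,0],0,4.6],[[0,0,0],0,4.3]]' 40; python3 go.py .5784 -.215 .08 -40.9
```

```text
time: 9.1
position: [0.5786, -0.2151, 0.08]
tcp_rot: [-0.638, -0.297, 0.648, -0.292]
force: [-0.2, -0.1, 0.6]
finger_gap: 0.0435
t 9.1 pos [ 0.5786 -0.2151  0.08  ] yawy -40.79 F [-0.2 -0.1  0.6] gap 0.0435 q [-0.55  0.43  1.58 -0.01  1.15  0.17]
xaxis [-0.0157  0.0018 -0.9999]
shift cm [-0.   -0.02  0.  ]
turn rad 0.002
```

```bash
python3 -m crank '[[[0,0,0],0,3.6],[[0,0,0],0,3.6],[[0,0,0],0,3.6]]' 40; python3 go.py
python3 - <<'E'
from h import *
s,p=snap('scene','s6.png'); cv2.imwrite('pics/s6c.png',s[100:210,210:320].repeat(5,0).repeat(5,1))
E
```

```text
time: 9.4
position: [0.5784, -0.215, 0.0802]
tcp_rot: [-0.638, -0.297, 0.648, -0.292]
force: [-0.1, 0.6, -1.7]
finger_gap: 0.0395
t 9.4 pos [ 0.5784 -0.215   0.0802] yawy -40.78 F [-0.1  0.6 -1.7] gap 0.0395 q [-0.55  0.43  1.58 -0.01  1.15  0.17]
xaxis [-0.0159  0.0018 -0.9999]
```

View pics/s6c.png

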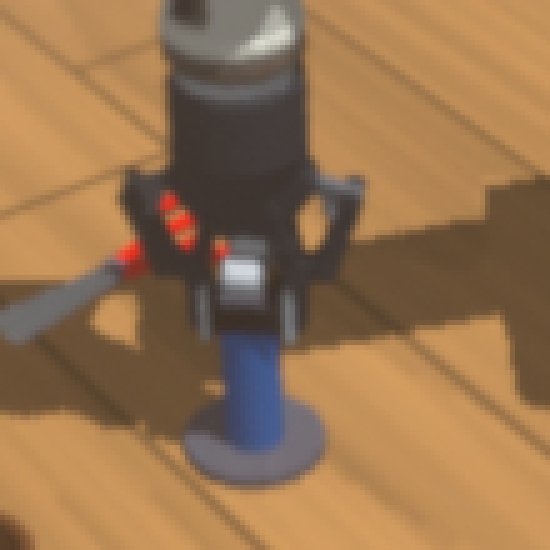

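```bash
python3 - <<'E'
from h import *
pt,ps=cams.camera_params('top'),cams.camera_params('scene')
print('vase top mouth',atz(pt,(227.5,158.5),.155),atz(ps,(275,248),.155))
E
python3 -m crank '[[[0,0,0],-0.14,3.6],[[0,0,0],-0.14,3.6],[[0,0,0],-0.14,3.6],[[0,0,0],-0.14,3.6]]' 60; python3 go.py .46 0 .08 -9
```

```text
vase top mouth [0.77214069 0.12617145 0.155     ] [0.77211063 0.13928055 0.155     ]
time: 9.85
position: [0.579, -0.218, 0.0803]
tcp_rot: [-0.527, -0.468, 0.536, -0.464]
force: [0.1, -2.1, -1.2]
finger_gap: 0.0396
t 9.85 pos [ 0.579  -0.218   0.0803] yawy -7.57 F [ 0.1 -2.1 -1.2] gap 0.0396 q [-0.55  0.43  1.58 -0.01  1.14 -0.41]
xaxis [-0.0136 -0.0042 -0.9999]
shift cm [  0.1  -14.66 -20.05]
turn rad 0.025
```

```bash
python3 -m crank '[[[0,-0.7,-1.0],0,3.6],[[0,-1.2,-1.6],0,3.6],[[0,-1.2,-1.6],0,3.6]]'; python3 go.py .46 0 .08 -9
```

```text
time: 10.15
position: [0.5545, -0.1741, 0.0801]
tcp_rot: [-0.529, -0.465, 0.537, -0.465]
force: [0.6, -2.2, -2.0]
finger_gap: 0.0392
t 10.15 pos [ 0.5545 -0.1741  0.0801] yawy -7.84 F [ 0.6 -2.2 -2. ] gap 0.0392 q [-0.51  0.34  1.7  -0.01  1.11 -0.36]
xaxis [-0.0091 -0.0078 -0.9999]
shift cm [ -0.04 -11.74 -15.96]
turn rad 0.02
```

```bash
python3 -m crank '[[[0,-1.4,-2],0,3.6],[[0,-1.4,-2],0,3.6],[[0,-1.4,-2],0,3.6],[[0,-1.4,-2],0,3.6],[[0,-1.4,-2],0,3.6],[[0,-1,-1.6],0,3.6]]'; python3 go.py .46 0 .08 -9
```

```text
time: 10.75
position: [0.4894, -0.0437, 0.0802]
tcp_rot: [-0.532, -0.459, 0.54, -0.464]
force: [2.0, -2.7, 0.3]
finger_gap: 0.0394
t 10.75 pos [ 0.4894 -0.0437  0.0802] yawy -8.57 F [ 2.  -2.7  0.3] gap 0.0394 q [-0.33  0.12  1.96 -0.01  1.06 -0.17]
xaxis [-0.0032 -0.0123 -0.9999]
shift cm [-0.02 -3.55 -3.89]
turn rad 0.008
```

```bash
python3 -m crank '[[[0,-1.2,-2],0,3.6],[[0,-1.2,-2],0,3.6],[[0,-0.6,-2],0,3.6],[[0,0,-2],0,3.6]]'; python3 go.py .467 .1705 .08 -9
```

```text
time: 11.15
position: [0.4697, 0.0423, 0.0804]
tcp_rot: [-0.534, -0.455, 0.541, -0.464]
force: [0.2, -1.6, 0.7]
finger_gap: 0.0389
t 11.15 pos [0.4697 0.0423 0.0804] yawy -8.97 F [ 0.2 -1.6  0.7] gap 0.0389 q [-0.16  0.07  2.01 -0.02  1.05  0.01]
xaxis [-2.000e-04 -1.650e-02 -9.999e-01]
shift cm [ -0.17  -2.27 -12.62]
turn rad 0.0
```

Run:
```python
from h import *
im,p=snap('wrist','w4.png')
snap('top','t4.png')
```

```text
(no output)
```

View pics/w4.png

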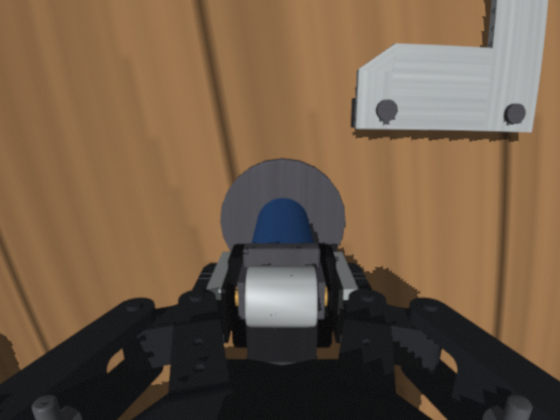

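The wrist view shows the keeper's near corner at (355,128), square to the tool, and the foot at (283,215) held between the pads. Next I'll move to the staging point in front of the mouth.

```bash
python3 -m crank '[[[0,-0.4,-2],0,3.6],[[0,-0.4,-2],0,3.6],[[0,-0.4,-2],0,3.6],[[0,-0.4,-2],0,3.6],[[0,-0.4,-2],0,3.6],[[0,-0.3,-1],0,3.6],[[0,0,0],0,3.6],[[0,0,0],0,3.6]]'; python3 go.py .467 .1705 .08 -9
python3 - <<'E'
from h import *
im,p=snap('wrist','w5.png')
E
```

```text
time: 12.05
position: [0.4656, 0.1565, 0.0805]
tcp_rot: [-0.536, -0.451, 0.542, -0.464]
force: [1.0, 1.2, 0.7]
finger_gap: 0.0389
t 12.05 pos [0.4656 0.1565 0.0805] yawy -9.38 F [1.  1.2 0.7] gap 0.0389 q [ 0.09  0.12  1.96 -0.02  1.06  0.27]
xaxis [ 0.0053 -0.0197 -0.9998]
shift cm [ 0.02 -0.09 -1.41]
turn rad -0.007
```

View pics/w5.png

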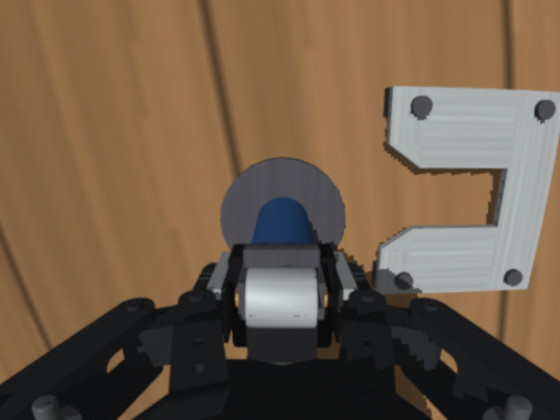

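Run:
```python
import cv2
im=cv2.imread('pics/w5.png'); cv2.imwrite('pics/w5c.png',im[75:305,360:560].repeat(4,1).repeat(3,0)[:600*3//3] if 0 else cv2.resize(im[75:305,370:560],None,fx=2.6,fy=2.6,interpolation=cv2.INTER_NEAREST)); cv2.imwrite('pics/w5f.png',cv2.resize(im[145:260,205:360],None,fx=5,fy=5,interpolation=cv2.INTER_NEAREST))
```

```text
(no output)
```

View pics/w5c.png

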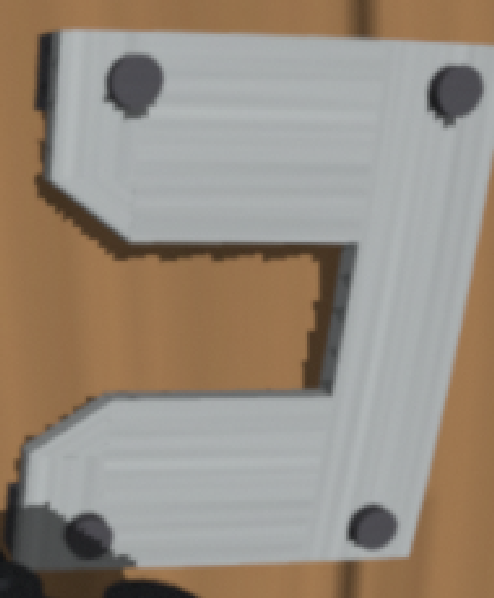

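View pics/w5f.png

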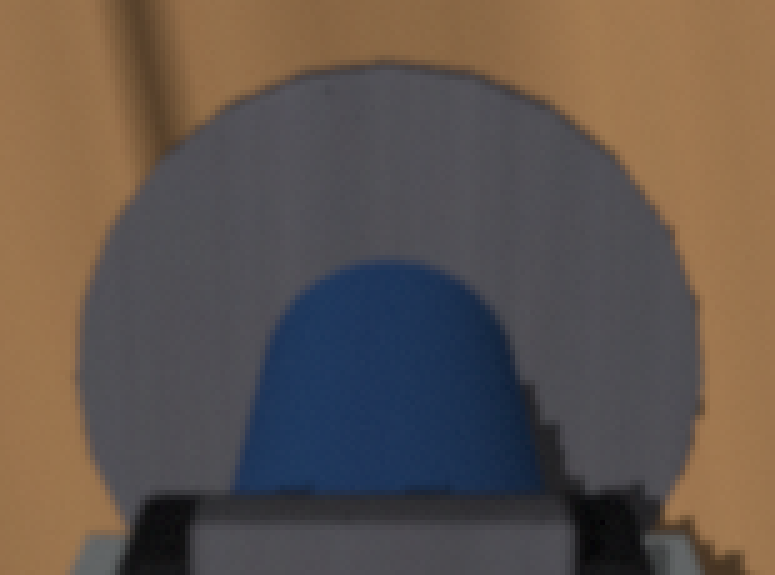

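```bash
cat > wf.py <<'E'
from h import *
from scipy.optimize import least_squares
p=cams.camera_params('wrist')
off=lambda o,k,l:np.array(o)+np.array(l,float)/k-.5
kt=off((370,75),2.6,[(58,31),(410,557),(357,243),(332,394)])
M=np.array([(-62,68),(50,-68),(17,20),(17,-20)])/1e3
def kp(q):
    c,s=np.cos(q[2]),np.sin(q[2]); return np.c_[M@np.array([[c,s],[-s,c]])+q[:2],np.full(4,.017)]
r=least_squares(lambda q:(proj(p,kp(q))-kt).ravel(),[.595,.15,-.16]); k=r.x; print('keeper',k,np.degrees(k[2]),r.fun.round(1))
e=off((205,145),5,[(78,350),(390,62),(702,350),(163,155),(620,158),(240,100),(545,103)])
X=np.array([atz(p,u,.008)[:2] for u in e])
f=least_squares(lambda q:np.hypot(*(X-q[:2]).T)-.042,[.47,.16]); print('foot',f.x,(f.fun*1e3).round(1))
c,s=np.cos(k[2]),np.sin(k[2]); d=f.x-k[:2]; print('rest in keeper frame mm',1e3*(c*d[0]+s*d[1]),1e3*(-s*d[0]+c*d[1]))
st=env.state(); print(st['position'])
E
python3 wf.py
```

```text
keeper [ 0.59445834  0.15319081 -0.15136183] -8.672393959340889 [ 0.   0.1 -0.2 -0.5  0.2 -0.4 -0.1  0.8]
foot [0.46694161 0.15660648] [-0.5  0.2 -0.4  0.  -0.  -0.  -0.1]
rest in keeper frame mm -126.5738192239361 -15.850935960316521
[0.46562796 0.15629528 0.0805167 ]
```

```bash
python3 -m crank '[[[0,0,-1.0],-0.012,3.6],[[0,0,-0.7],0,3.6],[[0,0,0],0,3.6],[[0,0,0],0,3.6]]'
cat > kf.py <<'E'
from h import *
st=env.state(); k=np.array([.59446,.15319]); a=-.1514
Rm=R.from_quat(st['tcp_rot']).as_matrix()
d=st['position'][:2]+[.0013,.0003]-k; c,s=np.cos(a),np.sin(a)
print('t',round(st['time'],2),'rest in keeper mm',np.round([1e3*(c*d[0]+s*d[1]),1e3*(-s*d[0]+c*d[1])],1),'z',st['position'][2].round(4),'yaw',np.degrees(np.arctan2(Rm[1,1],Rm[0,1])).round(2),'Fk',np.round([c*st['force'][0]+s*st['force'][1],-s*st['force'][0]+c*st['force'][1],st['force'][2]],1),'xax',Rm[:,0].round(4),'gap',st['finger_gap'].round(4))
E
python3 kf.py
```

```text
time: 12.5
position: [0.4691, 0.1714, 0.0805]
tcp_rot: [-0.533, -0.453, 0.541, -0.467]
force: [0.0, 0.7, 1.0]
finger_gap: 0.0391Traceback (most recent call last):
  File "kf.py", line 5, in <module>
    print('t',round(st['time'],2),'rest in keeper mm',np.round([1e3*(c*d[0]+s*d[1]),1e3*(-s*d[0]+c*d[1])],1),'z',st['position'][2].round(4),'yaw',np.degrees(np.arctan2(Rm[1,1],Rm[0,1])).round(2),'Fk',np.round([c*st['force'][0]+s*st['force'][1],-s*st['force'][0]+c*st['force'][1],st['force'][2]],1),'xax',Rm[:,0].round(4),'gap',st['finger_gap'].round(4))
                                                                                                                                                                                                                                                                                                                                       ^^^^^^^^^^^^^^^^^^^^^^
AttributeError: 'float' object has no attribute 'round'
```

```bash
sed -i "s/st\['finger_gap'\].round(4)/st['finger_gap']/" kf.py; python3 kf.py; python3 -m crank '[[[0,1.2,0],0,3.6],[[0,1.2,0],0,3.6],[[0,1.2,0],0,3.6],[[0,0,0],0,3.6]]';python3 kf.py
```

```text
t 12.5 rest in keeper mm [-125.5   -0.4] z 0.0805 yaw -8.82 Fk [-0.1  0.7  1. ] xax [ 0.0051 -0.022  -0.9997] gap 0.03911751907820229
time: 12.9
position: [0.5036, 0.1659, 0.0803]
tcp_rot: [-0.531, -0.455, 0.543, -0.465]
force: [1.9, -0.7, 0.5]
finger_gap: 0.039
t 12.9 rest in keeper mm [-90.5  -0.6] z 0.0803 yaw -8.84 Fk [ 2.  -0.4  0.5] xax [-0.0036 -0.0207 -0.9998] gap 0.038988066098148456
```

```bash
python3 -m crank '[[[0,0,0],0,4.8],[[0,0,0],0,4.8],[[0,0,0],0,3.6],[[0,0,0],0,3.6],[[0,0,0],0,3.6]]' 40;python3 kf.py
python3 - <<'E'
from h import *
im,p=snap('wrist','w6.png')
s,p=snap('scene','s7.png'); cv2.imwrite('pics/s7c.png',cv2.resize(s[160:310,270:420],None,fx=4,fy=4,interpolation=cv2.INTER_CUBIC))
E
```

```text
time: 13.4
position: [0.5038, 0.1653, 0.0802]
tcp_rot: [-0.531, -0.455, 0.543, -0.465]
force: [1.1, 0.5, -0.7]
finger_gap: 0.0393
t 13.4 rest in keeper mm [-90.2  -1.2] z 0.0802 yaw -8.83 Fk [ 1.   0.7 -0.7] xax [-0.002  -0.022  -0.9998] gap 0.03930530921440178
```

View pics/w6.png

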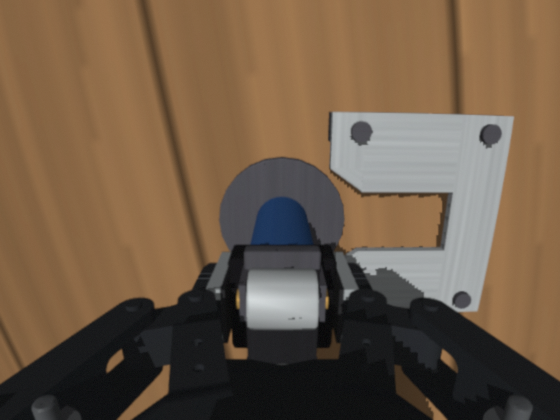

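View pics/s7c.png

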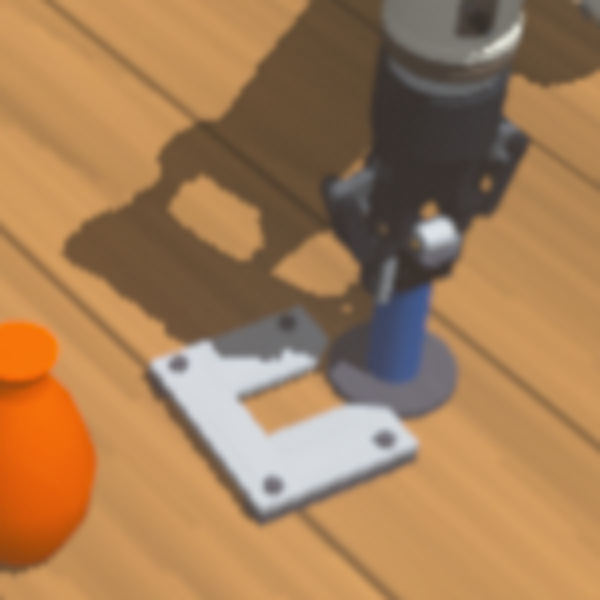

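Run:
```python
import cv2
im=cv2.imread('pics/w6.png'); cv2.imwrite('pics/w6c.png',cv2.resize(im[100:320,320:520],None,fx=2.7,fy=2.7,interpolation=cv2.INTER_NEAREST)); cv2.imwrite('pics/w6f.png',cv2.resize(im[145:260,205:360],None,fx=5,fy=5,interpolation=cv2.INTER_NEAREST))
```

```text
(no output)
```

View pics/w6c.png

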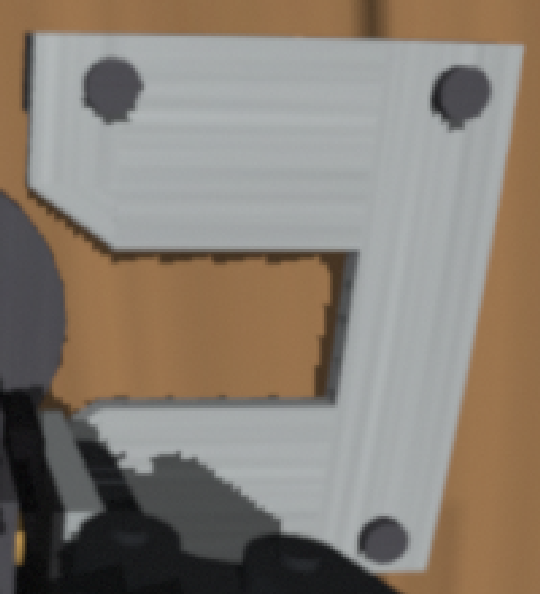

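View pics/w6f.png

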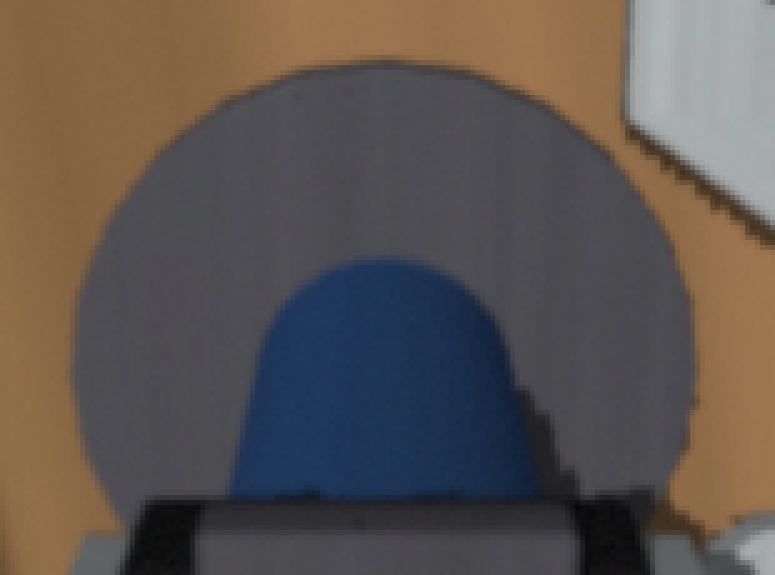

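```bash
sed -e "s/kt=off.*/kt=off((320,100),2.7,[(32,33),(428,570),(358,250),(333,403),(523,45),(28,186)])/" -e "s/^M=.*/M=np.array([(-62,68),(50,-68),(17,20),(17,-20),(50,68),(-62,34)])\/1e3/" -e "s/np.full(4/np.full(6/" -e "s/^e=off.*/e=off((205,145),5,[(72,360),(386,62),(694,360),(152,160),(618,165),(230,100),(545,103)])/" wf.py > wf2.py; python3 wf2.py
```

```text
keeper [ 0.59446821  0.15365227 -0.15472755] -8.865235834440046 [ 0.3 -0.3 -1.  -0.3  0.2 -0.5  0.8  1.1 -0.1 -0.6 -0.3  0.6]
foot [0.50369565 0.16577295] [-0.6  0.1 -0.7 -0.2 -0.2  0.   0.2]
rest in keeper frame mm -91.55608839553965 -2.013156660141433
[0.5038056  0.16533724 0.08017118]
```

```bash
sed -i -e "s/k=np.array(\[.59446,.15319\]); a=-.1514/k=np.array([.59447,.15365]); a=-.1545/" -e "s/\[.0013,.0003\]/[-.0001,.0004]/" kf.py; python3 kf.py;  python3 -m crank '[[[0,0.5,-0.2],0,3.6],[[0,1,0],0,3.6],[[0,1,0],0,3.6],[[0,0,0],0,3.6]]' 60;python3 kf.py
```

```text
t 13.5 rest in keeper mm [-91.5  -2. ] z 0.0802 yaw -8.83 Fk [ 0.6  0.2 -0.8] xax [-0.0021 -0.0219 -0.9998] gap 0.039415787130390886
time: 13.9
position: [0.5274, 0.1636, 0.0804]
tcp_rot: [-0.529, -0.456, 0.544, -0.464]
force: [1.2, -0.7, -1.1]
finger_gap: 0.0392
t 13.9 rest in keeper mm [-67.9  -0.1] z 0.0804 yaw -8.78 Fk [ 1.3 -0.5 -1.1] xax [-0.008  -0.0226 -0.9997] gap 0.039233548092364005
```

```bash
python3 -m crank '[[[0,1,0],0,3.6],[[0,1,0],0,3.6],[[0,1,0],0,3.6]]';python3 kf.py; python3 -m crank '[[[0,0.8,0],0,3.6],[[0,0.8,0],0,3.6],[[0,0,0],0,3.6]]';python3 kf.py
```

```text
time: 14.2
position: [0.5559, 0.1596, 0.0807]
tcp_rot: [-0.528, -0.458, 0.545, -0.463]
force: [-4.2, 1.5, 5.1]
finger_gap: 0.0389
t 14.2 rest in keeper mm [-39.2   0.3] z 0.0807 yaw -8.75 Fk [-4.4  0.9  5.1] xax [-0.0136 -0.022  -0.9997] gap 0.03893274488178365
time: 14.5
position: [0.5744, 0.1566, 0.0806]
tcp_rot: [-0.528, -0.457, 0.545, -0.463]
force: [2.2, -1.4, -0.7]
finger_gap: 0.039
t 14.5 rest in keeper mm [-20.4   0.2] z 0.0806 yaw -8.78 Fk [ 2.4 -1.1 -0.7] xax [-0.0125 -0.0221 -0.9997] gap 0.03903526193821854
```

```bash
python3 -m crank '[[[0,0.8,0],0,3.6],[[0,0.6,0],0,3.6],[[0,0,0],0,3.6]]';python3 kf.py; python3 -m crank '[[[0,0.4,0],0,3.6]]';python3 kf.py;  python3 -m crank '[[[0,0.4,0],0,3.6]]';python3 kf.py
```

```text
time: 14.8
position: [0.5885, 0.1546, 0.0807]
tcp_rot: [-0.528, -0.458, 0.546, -0.463]
force: [-0.3, 0.8, 1.9]
finger_gap: 0.039
t 14.8 rest in keeper mm [-6.2  0.4] z 0.0807 yaw -8.77 Fk [-0.4  0.7  1.9] xax [-0.0141 -0.0219 -0.9997] gap 0.0390089964125395
time: 14.9
position: [0.5918, 0.1542, 0.0808]
tcp_rot: [-0.527, -0.458, 0.546, -0.463]
force: [-5.4, 0.6, 6.0]
finger_gap: 0.0392
t 14.9 rest in keeper mm [-2.9  0.5] z 0.0808 yaw -8.77 Fk [-5.4 -0.2  6. ] xax [-0.0157 -0.0218 -0.9996] gap 0.03923071783038565
time: 15.0
position: [0.5952, 0.1537, 0.0808]
tcp_rot: [-0.527, -0.458, 0.546, -0.462]
force: [-3.7, 0.8, 4.9]
finger_gap: 0.0388
t 15.0 rest in keeper mm [0.6 0.6] z 0.0808 yaw -8.76 Fk [-3.8  0.2  4.9] xax [-0.017  -0.0218 -0.9996] gap 0.038833082726037936
```

```bash
python3 -m crank '[[[0,0.2,0],0,3.6]]' >/dev/null;python3 kf.py;  python3 -m crank '[[[0,0.2,0],0,3.6]]'>/dev/null;python3 kf.py;python3 -m crank '[[[0,0.2,0],0,3.6]]'>/dev/null;python3 kf.py
```

```text
t 15.1 rest in keeper mm [1.6 0.7] z 0.0809 yaw -8.75 Fk [-9.8  0.2  9.8] xax [-0.0199 -0.0216 -0.9996] gap 0.039090596616267924
t 15.2 rest in keeper mm [2.  0.7] z 0.0811 yaw -8.74 Fk [-10.3  -2.   10.3] xax [-0.0243 -0.0214 -0.9995] gap 0.03899880182255254
t 15.3 rest in keeper mm [2.3 0.8] z 0.0812 yaw -8.73 Fk [-9.2 -1.2  9.3] xax [-0.0287 -0.0213 -0.9994] gap 0.03896783086919201
```

```bash
python3 -m crank '[[[0,0,0],0,4.4],[[0,0,0],0,4.8],[[0,0,0],0,5],[[0,0,0],0,5]]';python3 kf.py
python3 - <<'E'
from h import *
im,p=snap('wrist','w7.png')
cv2.imwrite('pics/w7c.png',cv2.resize(im[120:320,180:400],None,fx=3,fy=3,interpolation=cv2.INTER_CUBIC))
s,p=snap('scene','s8.png'); cv2.imwrite('pics/s8c.png',cv2.resize(s[180:310,270:420],None,fx=4.5,fy=4.5,interpolation=cv2.INTER_CUBIC))
E
```

```text
time: 15.7
position: [0.5972, 0.1534, 0.0798]
tcp_rot: [-0.524, -0.461, 0.549, -0.46]
force: [0.5, 0.5, 0.2]
finger_gap: 0.05
t 15.7 rest in keeper mm [2.6 0.5] z 0.0798 yaw -8.73 Fk [0.5 0.5 0.2] xax [-0.0274 -0.0219 -0.9994] gap 0.049994217137864436
```

View pics/w7c.png

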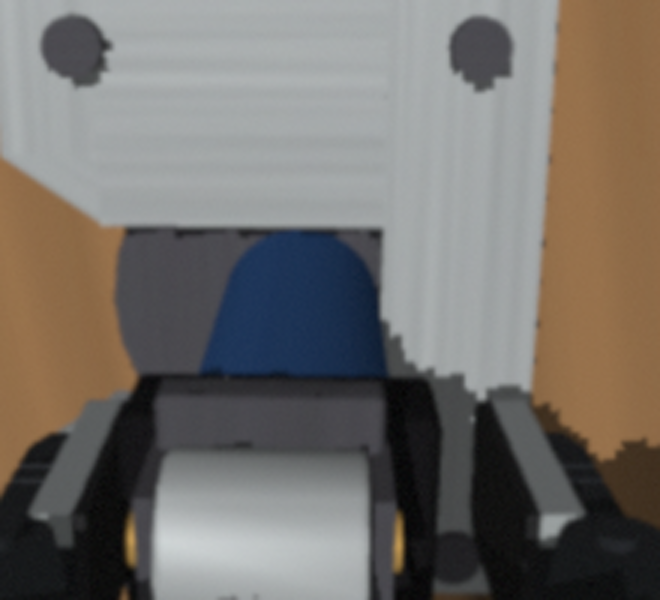

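View pics/s8c.png

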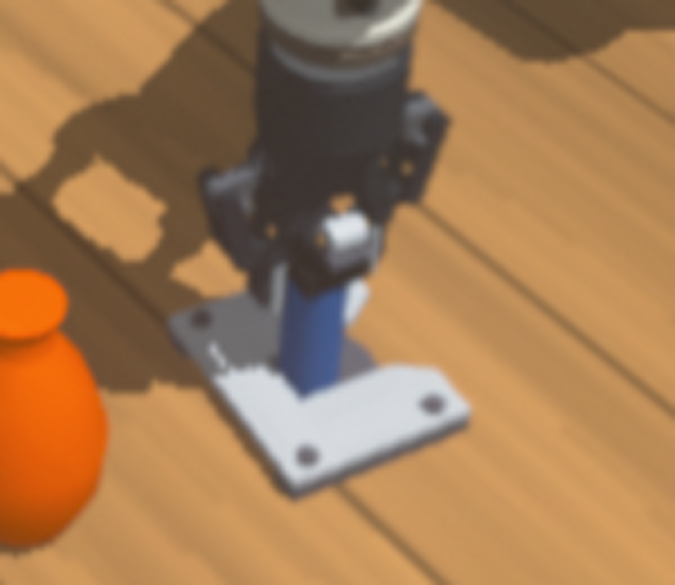

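```bash
for i in 1 2 3; do :; done; python3 -m crank '[[[0,0.15,0],0,5]]'>/dev/null;python3 kf.py;python3 -m crank '[[[0,0.15,0],0,5]]'>/dev/null;python3 kf.py;python3 -m crank '[[[0,0.15,0],0,5]]'>/dev/null;python3 kf.py;python3 - <<'E'
from h import *
im,p=snap('wrist','w8.png')
cv2.imwrite('pics/w8c.png',cv2.resize(im[120:320,180:400],None,fx=3,fy=3,interpolation=cv2.INTER_CUBIC))
E
```

```text
t 15.9 rest in keeper mm [4.1 0.5] z 0.0799 yaw -8.73 Fk [ 0.4  0.1 -0.5] xax [-0.0275 -0.0218 -0.9994] gap 0.049691537252723426
t 16.0 rest in keeper mm [4.9 0.5] z 0.0798 yaw -8.73 Fk [-4.1  0.3  3.7] xax [-0.0296 -0.0217 -0.9993] gap 0.049909459256797406
t 16.1 rest in keeper mm [5.4 0.5] z 0.0797 yaw -8.73 Fk [-6.6 -0.3  4.5] xax [-0.0325 -0.0216 -0.9992] gap 0.04998109640460851
```

View pics/w8c.png

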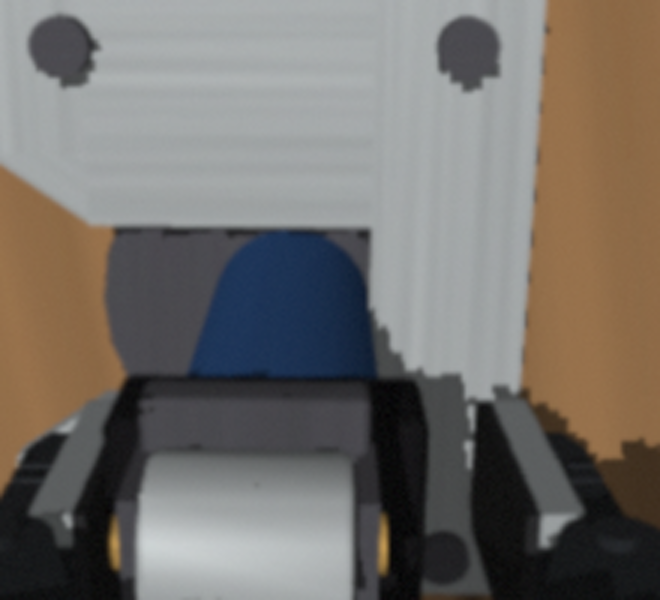

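The push force rose to 6.6 N with almost no travel, and the barrel's edge, at (368,290) in the crop, lies against the slot end at 372. The barrel is seated, so I'll back off, open the fingers and rise.

```bash
python3 -m crank '[[[0,-0.5,0],0,5.6],[[0,0,0],0,7],[[0,0,0],0,8.5],[[0,0,0],0,8.5],[[0,0,0],0,8.5]]';python3 kf.py; python3 -m crank '[[[-2,0,0],0,8.5],[[-3,0,0],0,8.5],[[-4,0,0],0,8.5],[[-4,0,0],0,8.5],[[-4,0,0],0,8.5],[[0,0,0],0,8.5]]';python3 kf.py
```

```text
time: 16.65
position: [0.5963, 0.1535, 0.0801]
tcp_rot: [-0.524, -0.461, 0.549, -0.46]
force: [0.2, -0.7, -0.6]
finger_gap: 0.085
t 16.65 rest in keeper mm [1.6 0.5] z 0.0801 yaw -8.73 Fk [ 0.3 -0.6 -0.6] xax [-0.0289 -0.0217 -0.9993] gap 0.08497540400923558
time: 17.25
position: [0.6007, 0.1569, 0.2543]
tcp_rot: [-0.523, -0.462, 0.55, -0.459]
force: [1.1, -0.5, 0.9]
finger_gap: 0.085
t 17.25 rest in keeper mm [5.5 4.6] z 0.2543 yaw -8.76 Fk [ 1.1 -0.3  0.9] xax [-0.0324 -0.022  -0.9992] gap 0.0849871513801432
```

Now to check the placing. I'll back the arm toward −x for a clear view.

```bash
python3 -m crank '[[[-1,-3,0],0,8.5],[[-1,-4,0],0,8.5],[[-1,-4,0],0,8.5],[[0,-4,0],0,8.5],[[0,0,0],0,8.5],[[0,0,0],0,8.5]]'
python3 - <<'E'
from h import *
im,p=snap('wrist','w9.png')
t,_=snap('top','t9.png')
s,ps=snap('scene','s9.png'); cv2.imwrite('pics/s9c.png',cv2.resize(s[180:310,270:420],None,fx=4.5,fy=4.5,interpolation=cv2.INTER_CUBIC))
cv2.imwrite('pics/t9c.png',cv2.resize(t[190:270,180:270],None,fx=7,fy=7,interpolation=cv2.INTER_CUBIC))
E
```

```text
time: 17.85
position: [0.4488, 0.1805, 0.2871]
tcp_rot: [-0.523, -0.462, 0.551, -0.458]
force: [0.4, -0.2, -1.5]
finger_gap: 0.0848
```

View pics/w9.png

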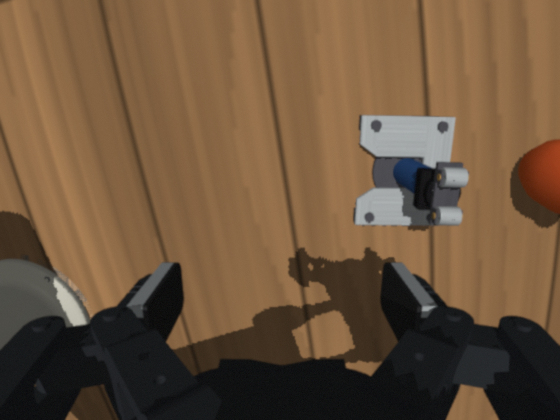

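View pics/s9c.png

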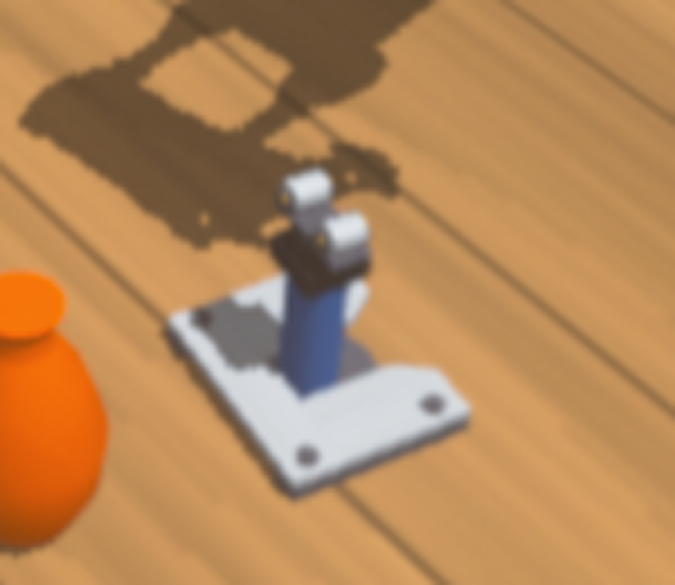

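View pics/t9c.png

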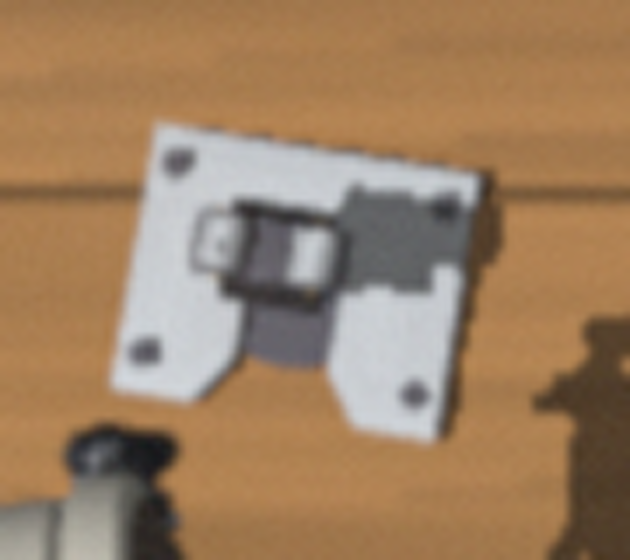

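View pics/s9.png

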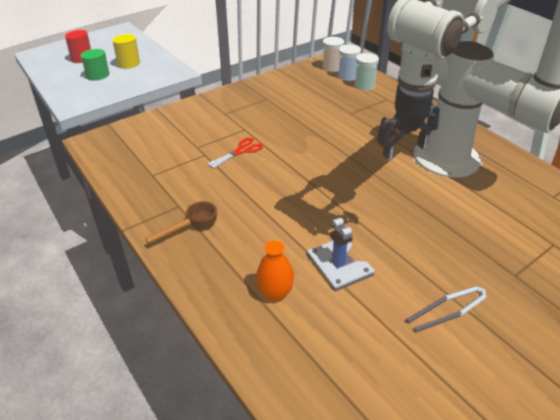

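Run:
```python
from h import *
pt,ps,pw=[cams.camera_params(n) for n in('top','scene','wrist')]
a=-.154; c,s=np.cos(a),np.sin(a)
kt=np.array([.5954,.1503]); f=lambda P,k:np.round(1e3*np.array([c*(P[0]-k[0])+s*(P[1]-k[1]),-s*(P[0]-k[0])+c*(P[1]-k[1])]),1)
u=lambda X,o,k:(np.array(X)+.5)/k-.5+np.array(o)
print('foot rear (exp -42,~0)',f(atz(pt,u((287,367),(180,190),7),.008),kt))
print('slot end corners? ')
for X in((218,240),(312,255)): print('roller top (exp 0,+-18)',f(atz(pt,u(X,(180,190),7),.142),kt))
ks=np.array([.5954,.1559])
for X in((307,187),(347,230)): print('scene roller (0,+-18)',f(atz(ps,u(X,(270,180),4.5),.142),ks))
kw=np.array([.59447,.15365])
K=lambda x,y,z,k:[k[0]+(c*x-s*y)/1e3,k[1]+(s*x+c*y)/1e3,z/1e3]
print('wrist pred rollers',proj(pw,[K(0,18,142,kw),K(0,-18,142,kw),K(-62,68,17,kw),K(50,68,17,kw),K(50,-68,17,kw),K(-42,0,8,kw)]).round(0))
s=cv2.imread('pics/w9.png'); cv2.imwrite('pics/w9c.png',cv2.resize(s[100:240,340:480],None,fx=4.2,fy=4.2,interpolation=cv2.INTER_CUBIC))
```

```text
foot rear (exp -42,~0) [-42.3  -1.4]
slot end corners? 
roller top (exp 0,+-18) [-0.8 19.3]
roller top (exp 0,+-18) [ -0.7 -16.9]
scene roller (0,+-18) [  3.4 -12.3]
scene roller (0,+-18) [ 2.4 24.5]
wrist pred rollers [[456. 179.]
 [451. 218.]
 [361. 115.]
 [454. 116.]
 [440. 225.]
 [372. 171.]]
```

View pics/w9c.png

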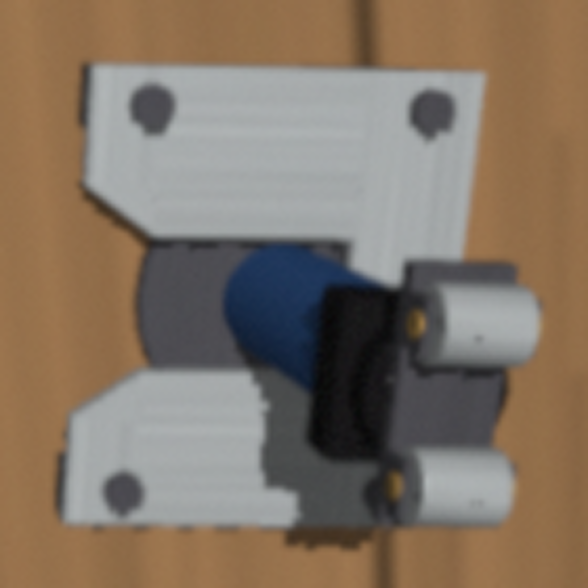

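Run:
```python
from h import *
print(env.state()['time'],env.state()['force'].round(1)); print(workorder.hand_in())
```

```text
18.0 [0.6 0.  0.1]
the job is handed in; nothing more can be done
None
```

The rest is put away: the column is pushed fully down, and it stands upright in the keeper slot with the gripper clear of it. I handed the job in at 18.0 s.

- **Column:** I pressed both rollers straight down. The inner tube went home first at about 4 N, then the middle tube at about 10 N. The column stopped firmly at about 30 N with the head top near 142 mm, the height given for both tubes home.
- **Parking:** I gripped the square collar and slid the rest along the bench into the slot, going in once more after a regrasp to let the foot sit flat. I pushed it up to the slot end until the force rose, to about 10 N. I then let go and gave the collar a light nudge, which met resistance at about 6.6 N with hardly any movement.

**Last checks:**
- **Top camera:** the back of the foot is at −42.3 mm in the keeper frame, where −42 is fully seated. The rollers are within 1 mm of the axis along the slot and about 1 mm off across it.
- **Wrist camera:** it shows the foot under the plate and the head sitting down on its collars.
- **Bystanders:** the vase, shears, block and jacks look unmoved in the scene picture.
- **Disagreement:** the scene camera put the rollers about 3 mm further along the slot and 6 mm to one side. It had been off the same way, by 6–9 mm, since the first picture, so I relied on the top and wrist views.

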